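# Relay the riser's slat under the lamp and stand the clock on it

## Task

The little riser on the night table has lost one of its two slats: pick up the pine slat lying on the table and lay it flat across the two supports, in the empty pair of notches beside the slat that is still there, so that it bears well on both supports. Then stand the alarm clock upright and squarely across the two slats, half on each and midway between the supports, and let go. Set both down gently rather than dropping them, never touch the hanging lamp, and leave the mug, the charger cube and the black puck where they are.

Things in the scene. Friction and masses are not known exactly. Their poses are not given: they have to be found in the camera images.
- near_support: Fixed pine end piece, 30 mm thick (x), 124 wide (y), foot 50 thick, 16 high. Origin: centre of underside, on the table; x points level to the far support, y left, z up. Two notches in its top, 26 mm wide, open above and along x, centred at y = +28 (empty) and -28 (holds the laid slat); floors at z = 100, teeth between and beside up to z = 110. Position and direction vary.
- far_support: Fixed end piece, same shape and axes as the near one, parallel to it and straight behind: its origin lies 145 to 175 mm along the near support's x (varies). The gap between them is open, with only the table under the slats.
- slat: The loose pine slat, 220 mm long (x), 18 wide (y), 24 high (z), about 60 g. Origin: centre of its underside. Starts flat on the table left or right of the riser, its x within about 20 degrees of the robot's +x. It belongs in the notches at y = +28 mm of both supports.
- laid_slat: The slat already lying loose across both supports in the notches at y = -28 mm, to stay there; same size and axes as the loose slat; its top is at z = 124 mm.
- clock: Grey box-shaped alarm clock, 46 mm deep (x), 66 wide (y), 60 high plus a low black bar 4 mm high on top, about 180 g. Origin: centre of its underside; face towards its +x (may face either way at the end). Starts upright on the table on the other side of the riser from the slat, its x within about 20 degrees of the robot's +x.
- lamp: Fixed black hanging tube, 45 mm in diameter, about 280 long. Origin: centre of its lower end, 320 mm above the table, at y = 0 and x = 90 to 105 mm of the near support, just beyond the middle of the gap. A gripper pointing straight down over the middle of the riser hits it; one leaning about 35 degrees, its wrist back towards the near side, passes below.
- charger: Bystander: white charger cube 52 x 52 x 58 mm high, standing beyond the riser. Origin at the centre of its underside.
- puck: Bystander: flat black round wireless puck, 86 mm in diameter, 18 mm high, on the right, farther out. Origin at the centre of its underside.
- cup: Bystander: white mug 72 mm in diameter, 80 mm high, standing on a flat red coaster on the left, farther out. Origin at the centre of its underside.
Not all that is in view belongs to the job. What is shaped like the clock but pink or yellow is not meant.

How it is judged:
By the outcome, as a careful person would: the job done as asked, in the order asked, and still so for the second after the job is handed in, with the robot touching nothing.
It also fails if it takes over 59 s, if anything falls off the work surface, if the arm or the gripper's body presses on something with over 40 N, if the wrist force passes 120 N, or if a joint passes its speed limit or range.

## Robot

A 7-joint arm with a two-finger parallel gripper is mounted at the origin on the work surface. World frame = base frame: x ahead of the robot, y to its left, z up, the work surface at z = 0. Lengths are in m, angles in degrees, forces in N, time in s.
With the tool pointing down it reaches from about 0.4 to 0.85 m from the base axis. Payload 4.5 kg.
Tool frame: the origin (TCP) lies midway between the tips of the shut fingers; the grasp point (between the pads) lies 19 mm behind it; z points along the fingers, y is the line along which they close (so a half turn about z gives the same grasp; the last joint's range is limited). The gripper opens to 88 mm and grips with 3 to 60 N. Pads are 18 mm wide; open, the fingers measure 123 mm over their backs; the gripper's body (75 mm by 187 mm) begins 45 mm behind the grasp point.
Start: joints at [-68.652, 39.483, -11.15, 89.685, 9.013, 51.709, -12.324], TCP at [0.208, 0.59, 0.239] pointing down, gripper open.
Joint ranges: [-172.22, 172.22], [-26.19, 119.32], [-84.43, 86.54], [7.71, 146.69], [-57.33, 237.33], [2.42, 119.75], [-152.13, 152.13]. Speed limits (degrees/s): [147.25, 147.25, 180, 180, 180, 180, 180].

## Interface

Orientations are given as a 3x3 rotation matrix whose columns are the frame's x, y, z axes.
In Python, from bench import sense, read_camera, finish_job gives the robot as it stands.
- The arm moves only by the tool drive_tool, never from a script. Its argument "plan" is a list of rows, each a list of 3 entries, a list of its own where there are three numbers: the shift along the tool's x, y, z in mm, then the turn, a rotation vector about the tool's x, y, z in rad, then the closure in counts, from 0 (fully open) to 255 (shut). In form: [[[x, y, z], [wx, wy, wz], jaw], ...]. A call has 1 to 12 rows; each row is the pose to reach, as a shift and turn from the pose commanded when the call began, along the tool's axes at that moment; what a row does not reach only later rows make up. A row lasts 1/10 s, in which the tool goes at most 50 mm and 8.59 degrees, less where a joint would pass 70% of its speed; a pose out of reach is approached as far as the arm can. A call with a gripper value outside its range is refused whole. The fingers move at their own pace and stop on an object; "squeeze" is the grip in N (left out, the last holds). Time passes only in rows, so rows that repeat a pose let the fingers close. It gives the time, the measured TCP pose, the force, the opening and the grip force at its end, in the units of the state.
- sense(): the state, without advancing time (a new reading comes with each control period).
- read_camera(name): name is "scene" or "top" or "wrist"; returns a dict with "frame" (420x560x3 uint8, red, green, blue), "vertical_fov" (degrees; the focal length in pixels is half the picture's height over the tangent of half this angle, whatever the lens; pixels are square), "cx", "cy" (the principal point, pixels), "R" (3x3) and "t" (3): a world point X has camera coordinates R X + t; the wrist camera has in their place "T_tool_cam" (4x4, takes a point from camera to tool coordinates, whose origin is the TCP and whose axes are the flange's). Camera axes: x right, y down, z forward; pixel columns grow to the right and rows downward; lengths in m; the calibration is good to about 2 mm. A picture is of the moment at which its call begins: read the wrist's pose just before it. There is no depth.
- finish_job(): hands the job in; it is judged then, once.
The state is a dict: "t": time; "joints": joint angles; "dq": joint speeds; "joint_efforts": joint torques, N m; "ee_pos": TCP position; "orientation": TCP orientation; "contact_force": force on the tool from outside, world axes, zero at the start; "wrist_torque": the same for the moment, N m; "grip_width": opening from 0.0 (shut) to 1.0 (fully open); "finger_force": force on a finger pad.
Only numpy, scipy, OpenCV 4.12 (cv2) and the standard library are available. Lean on these libraries where they do the work, as an engineer would, in place of code of your own. Each camera call takes 0.05 s, during which the arm holds its last target. There are 200 camera calls.

## Working session

There is one attempt and no reset: what is moved stays moved. The work goes in short steps, Python scripts to look and compute and a tool call to move; the robot and the scene stay as the last step left them, time stands still between calls to the robot, and variables do not carry over. Pictures are saved under pics/ and viewed, at most 11 in all, crops included, and the job is handed in when it is done.

Besides the shell and the picture viewer there is one more tool, called after "Call:" as a command line: name --argument value ..., lists and objects as JSON in quotes. drive_tool: Moves the arm, as the interface text tells. Its arguments: {"type":"object","properties":{"plan":{"type":"array","items":{"type":"array"}},"squeeze":{"type":"number"}},"required":["plan"]}

```bash
mkdir -p pics; ls; cat > h.py <<'E'
import numpy as np, cv2
from bench import sense, read_camera, finish_job
np.set_printoptions(precision=4,suppress=True)
def cam(name):
    s=sense(); c=read_camera(name); f=c["frame"]; h=f.shape[0]
    fl=h/2/np.tan(np.radians(c["vertical_fov"])/2)
    K=np.array([[fl,0,c["cx"]],[0,fl,c["cy"]],[0,0,1]])
    if name=="wrist":
        T=np.array(c["T_tool_cam"]); Rt=np.array(s["orientation"]); p=np.array(s["ee_pos"])
        Rwc=Rt@T[:3,:3]; o=Rt@T[:3,3]+p
    else:
        R=np.array(c["R"]); Rwc=R.T; o=-R.T@np.array(c["t"])
    return f,K,Rwc,o
def ray(C,px,z):
    f,K,R,o=C; px=np.atleast_2d(np.array(px,float))
    d=(R@np.linalg.inv(K)@np.c_[px,np.ones(len(px))].T).T
    return o+d*((z-o[2])/d[:,2])[:,None]
def proj(C,X):
    f,K,R,o=C; c=(np.atleast_2d(X)-o)@R; u=c@K.T; return u[:,:2]/u[:,2:]
def save(C,n): cv2.imwrite("pics/"+n+".png",C[0][:,:,::-1])
E
python3 - <<'E'
from h import *
print(sense())
for n in("scene","top"):
    C=cam(n); save(C,n); print(n,C[3],C[1][0,0]); np.savez(n+".npz",f=C[0],K=C[1],R=C[2],o=C[3])
E
```

```text
pics
{'t': 0.0, 'joints': array([-68.6528,  39.5329, -11.1456,  89.7459,   9.0148,  51.7095,
       -12.3256]), 'dq': array([-0.0595, -0.0017, -0.0992, -0.0721,  0.0205,  0.1315,  0.0649]), 'joint_efforts': array([ -0.0003, -52.7574,  -1.2665, -15.3426,  -0.0525,   0.0069,
         0.0002]), 'ee_pos': array([0.2075, 0.5889, 0.2379]), 'orientation': array([[-0.9432,  0.3322, -0.0005],
       [ 0.3322,  0.9432, -0.0018],
       [-0.0002, -0.0018, -1.    ]]), 'contact_force': array([0.4313, 0.4716, 0.0561]), 'wrist_torque': array([-0.011 , -0.0347, -0.033 ]), 'finger_force': 0.0, 'grip_width': 0.9958111688695912}
scene [1.0702 0.4156 0.9514] 399.62807896040084
top [0.5241 0.0004 1.2868] 411.99920529353284
```

View pics/top.png

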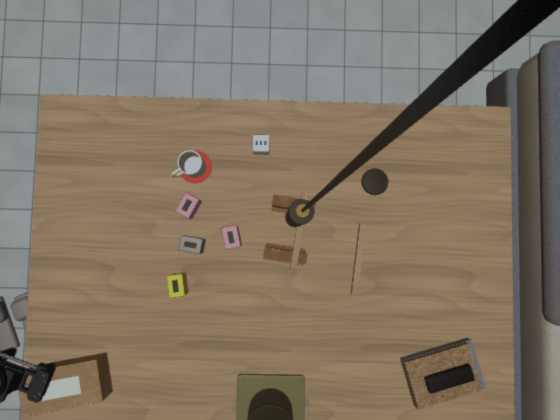

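View pics/scene.png

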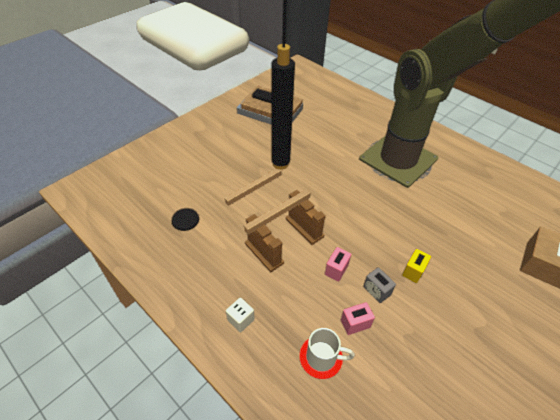

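The top view shows the loose slat at (359,223)–(352,294), right of the riser. The riser spans near (281,253) to far (290,204), with the laid slat at x≈298. The grey clock is at (191,244), with pink and yellow decoys around it.

```bash
python3 - <<'E'
from h import *
d=np.load("top.npz"); C=(d["f"],d["K"],d["R"],d["o"]); f=d["f"]
def rect(m,x0,y0,x1,y1,z):
    mm=np.zeros(m.shape,np.uint8); mm[y0:y1,x0:x1]=m[y0:y1,x0:x1]
    n,l,st,c=cv2.connectedComponentsWithStats(mm); i=1+np.argmax(st[1:,4])
    p=np.argwhere(l==i)[:,::-1]; r=cv2.minAreaRect(p.astype(np.float32))
    W=ray(C,p,z)[:,:2]; rw=cv2.minAreaRect((W*1000).astype(np.float32))
    print(st[i],r,"world",rw)
hsv=cv2.cvtColor(f,cv2.COLOR_RGB2HSV)
rect((hsv[...,1]<60).astype(np.uint8),175,230,210,258,.06)
for p in[(359,240),(355,270),(345,260),(298,240),(191,239),(285,253),(278,253)]: print(p,hsv[p[1],p[0]])
print(ray(C,[(359,223),(352,294)],.024), ray(C,[(302,195),(294,268)],.124))
print(ray(C,[(231,237),(187,206),(176,285)],.06))
a=cv2.resize(f[180:300,255:375],None,fx=5,fy=5,interpolation=cv2.INTER_CUBIC); cv2.imwrite("pics/c1.png",a[:,:,::-1])
E
```

```text
[179 236  25  18 354] ((190.7115478515625, 243.9423065185547), (22.945587158203125, 16.081523895263672), 11.309932708740234) world ((492.19012451171875, 245.67225646972656), (67.79359436035156, 47.3126106262207), 80.62849426269531)
(359, 240) [ 16  87 146]
(355, 270) [ 16  83 144]
(345, 260) [ 16  85 144]
(298, 240) [ 16  83 147]
(191, 239) [ 17  25 144]
(285, 253) [ 14 122 109]
(278, 253) [ 15 124 115]
[[ 0.5668 -0.2603  0.024 ]
 [ 0.3503 -0.2413  0.024 ]] [[ 0.6391 -0.0766  0.124 ]
 [ 0.433  -0.0581  0.124 ]]
[[0.5153 0.1274 0.06  ]
 [0.6043 0.2607 0.06  ]
 [0.3711 0.2844 0.06  ]]
```

View pics/c1.png

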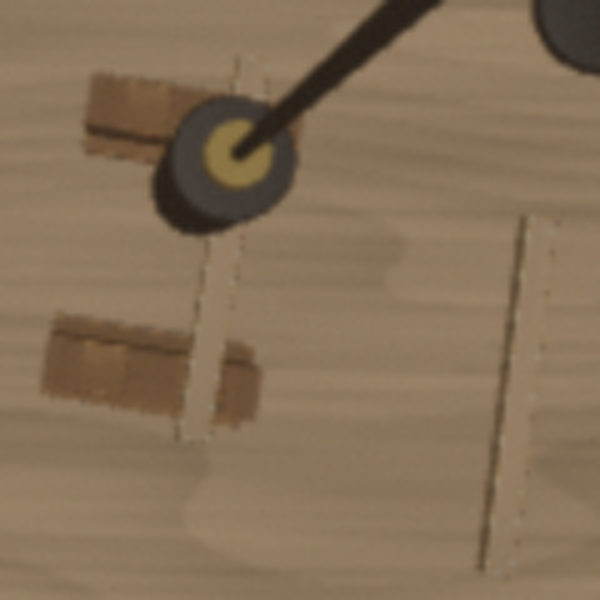

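The crop shows the loose slat's top face from (538,217) to (498,574). The laid slat runs (253,57)–(197,438). The near support's empty notch is at (105,366). The far support's top lies at crop rows 77–133 and is half hidden by the lamp.

```bash
cat >> h.py <<'E'
def Rlean(yaw,lean):
    a,l=np.radians([yaw,lean]); d=np.array([np.cos(a),np.sin(a),0]); y=np.array([-np.sin(a),np.cos(a),0])
    z=np.sin(l)*d-np.cos(l)*np.array([0,0,1]); return np.c_[np.cross(y,z),y,z]
def go(p,yaw,lean=35):
    from scipy.spatial.transform import Rotation as Ro
    s=sense(); R=np.array(s["orientation"]); 
    print("shift",(R.T@(np.array(p)-s["ee_pos"])*1000).round(1),"turn",Ro.from_matrix(R.T@Rlean(yaw,lean)).as_rotvec().round(4))
E
python3 - <<'E'
from h import *
d=np.load("top.npz"); C=(d["f"],d["K"],d["R"],d["o"])
cr=lambda *p: np.array(p)/5+np.array([255,180])-0.4
yw=lambda v: np.degrees(np.arctan2(v[1],v[0]))
s=ray(C,cr((538,217),(498,574)),.024); print("slat",s,s.mean(0),yw(s[0]-s[1]),np.linalg.norm(s[0]-s[1]))
l=ray(C,cr((253,57),(197,438)),.124); print("laid",l,l.mean(0),yw(l[0]-l[1]),np.linalg.norm(l[0]-l[1]))
n=ray(C,cr((120,338),(112,402),(125,133),(133,79),(50,360),(260,394)),.11); print("near c",n[:2].mean(0),"far",n[2:4].mean(0),"yawn",yw(n[4]-n[5])-90)
print("notch",ray(C,cr((105,366)),.1))
c=read_camera("wrist"); print(c["T_tool_cam"],c["vertical_fov"])
go([.42,.15,.25],-5); go([.40,-.15,.25],-5); go([.458,-.251,.15],-5)
E
```

```text
slat [[ 0.567  -0.2702  0.024 ]
 [ 0.3493 -0.248   0.024 ]] [ 0.4581 -0.2591  0.024 ] -5.810708555785661 0.2189051819157216
laid [[ 0.6507 -0.0855  0.124 ]
 [ 0.4352 -0.0581  0.124 ]] [ 0.543  -0.0718  0.124 ] -7.240042454278669 0.21724762287332305
near c [ 0.4716 -0.0119  0.11  ] far [ 0.6223 -0.0159  0.11  ] yawn -7.909173185738794
notch [[ 0.4733 -0.0057  0.1   ]]
[[ 0.0001 -0.9552 -0.2958  0.0774]
 [ 1.      0.0002 -0.0003 -0.0003]
 [ 0.0004 -0.2958  0.9552 -0.146 ]
 [ 0.      0.      0.      1.    ]] 70.47720927265998
shift [-346.2 -343.5  -11.4] turn [-0.0782 -0.6077 -0.2431]
shift [-427.  -633.1  -11. ] turn [-0.0782 -0.6077 -0.2431]
shift [-515.3 -709.    89.1] turn [-0.0782 -0.6077 -0.2431]
```

Call:
drive_tool --plan '[[[-346,-343,-11],[-0.078,-0.608,-0.243],0],[[-346,-343,-11],[-0.078,-0.608,-0.243],0],[[-346,-343,-11],[-0.078,-0.608,-0.243],0],[[-346,-343,-11],[-0.078,-0.608,-0.243],0],[[-346,-343,-11],[-0.078,-0.608,-0.243],0],[[-346,-343,-11],[-0.078,-0.608,-0.243],0],[[-346,-343,-11],[-0.078,-0.608,-0.243],0],[[-346,-343,-11],[-0.078,-0.608,-0.243],0],[[-346,-343,-11],[-0.078,-0.608,-0.243],0],[[-346,-343,-11],[-0.078,-0.608,-0.243],0],[[-346,-343,-11],[-0.078,-0.608,-0.243],0],[[-346,-343,-11],[-0.078,-0.608,-0.243],0]]'

```text
t: 1.35
ee_pos: [0.4169, 0.1627, 0.2474]
orientation: [[-0.82, 0.089, 0.566], [0.072, 0.996, -0.052], [-0.568, -0.002, -0.823]]
contact_force: [0.7, -0.1, 0.0]
grip_width: 1.001
finger_force: 0.0
```

```bash
python3 - <<'E'
from h import *
s=sense(); print(s["joints"]); go([.42,.15,.25],-6);go([.40,-.15,.22],-6); go([.458,-.259,.12],-6)
E
```

```text
[-45.8437  25.1496  -1.194  146.4243 116.2474  30.5731 -76.0449]
shift [ -4.9 -12.4   0.2] turn [ 0.0076 -0.0062  0.014 ]
shift [   6.9 -313.    29.2] turn [ 0.0076 -0.0062  0.014 ]
shift [   8.4 -416.2  149.9] turn [ 0.0076 -0.0062  0.014 ]
```

Call:
drive_tool --plan '[[[0,-40,0],[0,0.15,0],0],[[0,-90,0],[0,0.3,0],0],[[0,-140,0],[0,0.3,0],0],[[0,-190,0],[0,0.3,0],0],[[0,-240,0],[0,0.3,0],0],[[5,-290,20],[0,0.3,0],0],[[7,-340,50],[0,0.15,0],0],[[8,-390,90],[0.008,0,0.014],0],[[8,-416,130],[0.008,-0.006,0.014],0],[[8,-416,150],[0.008,-0.006,0.014],0],[[8,-416,150],[0.008,-0.006,0.014],0],[[8,-416,150],[0.008,-0.006,0.014],0]]'

```text
t: 2.55
ee_pos: [0.383, -0.0903, 0.1531]
orientation: [[-0.969, 0.014, 0.248], [-0.014, 0.994, -0.112], [-0.248, -0.112, -0.962]]
contact_force: [-0.1, 0.5, -1.0]
grip_width: 0.999
finger_force: 0.0
```

```bash
python3 - <<'E'
from h import *
s=sense(); print(s["joints"],s["ee_pos"]); C=cam("wrist"); save(C,"w1"); np.savez("w1.npz",f=C[0],K=C[1],R=C[2],o=C[3])
p=np.array([[.567,-.27,.024],[.3493,-.248,.024]]); print(proj(C,p))
go([.458,-.259,.007],-6)
E
```

```text
[ 40.8263  48.7255 -72.4065 146.1033  92.8658  56.1946 -13.6497] [ 0.383  -0.0903  0.1531]
[[153.7808 295.4451]
 [121.0729 129.5866]]
shift [ -42.4 -146.4  171.8] turn [-0.0612 -0.3622  0.1155]
```

View pics/w1.png

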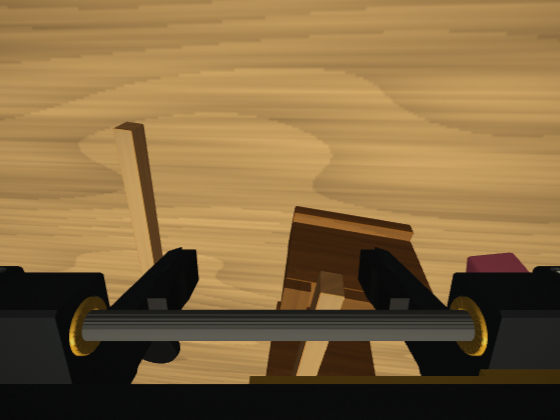

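The wrist view has forward pointing down. The slat's near end is at (129,125) and the riser is at (340,290). The arm lagged near its joint 4 limit, so I'll move outward to the slat.

```bash
python3 - <<'E'
from h import *
go([.40,-.2,.2],-6,20); go([.458,-.259,.15],-6)
E
```

```text
shift [ -32.5 -109.1  -34.6] turn [-0.0754 -0.1008  0.106 ]
shift [ -76.8 -161.1   33.8] turn [-0.0612 -0.3622  0.1155]
```

Call:
drive_tool --plan '[[[-15,-45,-20],[-0.04,-0.05,0.05],0],[[-32,-90,-35],[-0.075,-0.1,0.106],0],[[-33,-110,-35],[-0.075,-0.1,0.106],0],[[-50,-140,-10],[-0.07,-0.2,0.11],0],[[-77,-161,34],[-0.061,-0.362,0.115],0],[[-77,-161,34],[-0.061,-0.362,0.115],0],[[-77,-161,34],[-0.061,-0.362,0.115],0],[[-77,-161,34],[-0.061,-0.362,0.115],0],[[-77,-161,34],[-0.061,-0.362,0.115],0],[[-77,-161,34],[-0.061,-0.362,0.115],0]]'

```text
t: 3.6
ee_pos: [0.4627, -0.253, 0.1589]
orientation: [[-0.813, 0.091, 0.575], [0.066, 0.996, -0.064], [-0.578, -0.014, -0.816]]
contact_force: [-0.5, 0.4, 0.6]
grip_width: 1.001
finger_force: 0.0
```

```bash
python3 - <<'E'
from h import *
s=sense(); print(s["joints"],s["ee_pos"]); C=cam("wrist"); save(C,"w2"); np.savez("w2.npz",f=C[0],K=C[1],R=C[2],o=C[3])
p=np.array([[.567,-.27,.024],[.3493,-.248,.024]]); print(proj(C,p))
go([.458,-.259,.15],-6)
E
```

```text
[ 71.9305  59.0828 -73.3267 139.1744 123.413   49.7576  -1.5397] [ 0.4627 -0.253   0.1589]
[[273.0517 198.2971]
 [271.7145 -69.6842]]
shift [ 8.5 -6.1  4.9] turn [-0.0038  0.0057  0.0191]
```

View pics/w2.png

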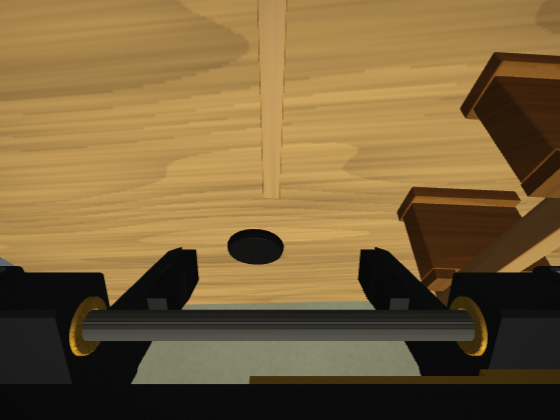

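The slat's far end is at (272,197), against a predicted (273,198). The estimate holds, so I'll descend.

```bash
python3 - <<'E'
from h import *
go([.458,-.2595,.04],-6);go([.458,-.2595,.007],-6)
E
```

```text
shift [72.  -5.  94.6] turn [-0.0038  0.0057  0.0191]
shift [ 91.1  -4.6 121.6] turn [-0.0038  0.0057  0.0191]
```

Call:
drive_tool --plan '[[[24,-5,30],[-0.004,0.006,0.019],0],[[48,-5,62],[-0.004,0.006,0.019],0],[[72,-5,95],[-0.004,0.006,0.019],0],[[80,-5,106],[-0.004,0.006,0.019],0],[[86,-5,114],[-0.004,0.006,0.019],0],[[90,-5,119],[-0.004,0.006,0.019],0],[[90,-5,119],[-0.004,0.006,0.019],0],[[90,-5,119],[-0.004,0.006,0.019],0]]' --squeeze 25

```text
t: 4.45
ee_pos: [0.4571, -0.2597, 0.0088]
orientation: [[-0.815, 0.105, 0.57], [0.088, 0.994, -0.058], [-0.573, 0.003, -0.819]]
contact_force: [0.7, -1.2, 0.1]
grip_width: 1.0
finger_force: 0.0
```

```bash
python3 - <<'E'
from h import *
s=sense(); print(s["joints"],s["ee_pos"],s["contact_force"])
go([.458,-.2595,.007],-6)
E
```

```text
[ 70.4547  81.1591 -65.203  139.1305 141.7706  63.1464  -2.1869] [ 0.4571 -0.2597  0.0088] [ 0.7124 -1.2088  0.0595]
shift [0.3 0.3 2. ] turn [ 0.0015 -0.0004 -0.0022]
```

Call:
drive_tool --plan '[[[0,0,1],[0,0,0],255],[[0,0,1],[0,0,0],255],[[0,0,1],[0,0,0],255],[[0,0,1],[0,0,0],255],[[0,0,1],[0,0,0],255],[[0,0,1],[0,0,0],255],[[0,0,1],[0,0,0],255],[[0,0,1],[0,0,0],255]]' --squeeze 25

```text
t: 5.25
ee_pos: [0.4571, -0.2593, 0.0067]
orientation: [[-0.815, 0.106, 0.569], [0.089, 0.994, -0.057], [-0.572, 0.004, -0.82]]
contact_force: [0.8, -0.2, 1.1]
grip_width: 0.296
finger_force: 0.0
```

```bash
python3 - <<'E'
from h import *
go([.458,-.2595,.168],-6)
E
```

```text
shift [ -93.     0.5 -131.8] turn [ 0.0025 -0.002  -0.0033]
```

Call:
drive_tool --plan '[[[0,0,0],[0,0,0],255],[[0,0,0],[0,0,0],255],[[0,0,0],[0,0,0],255],[[0,0,0],[0,0,0],255],[[-12,0,-16],[0,0,0],255],[[-28,0,-40],[0,0,0],255],[[-45,0,-64],[0,0,0],255],[[-62,0,-88],[0,0,0],255],[[-79,0,-112],[0,0,0],255],[[-93,0,-132],[0,0,0],255],[[-93,0,-132],[0,0,0],255]]'

```text
t: 6.35
ee_pos: [0.459, -0.2605, 0.1715]
orientation: [[-0.813, 0.105, 0.573], [0.086, 0.994, -0.061], [-0.576, 0.0, -0.818]]
contact_force: [-0.5, -0.1, -1.3]
grip_width: 0.204
finger_force: 25.0
```

```bash
python3 - <<'E'
from h import *
s=sense(); print(s["joints"],s["ee_pos"])
C=cam("wrist"); save(C,"w3")
C=cam("scene"); np.savez("s2.npz",f=C[0],K=C[1],R=C[2],o=C[3]); save(C,"s2")
C=cam("top"); np.savez("t2.npz",f=C[0],K=C[1],R=C[2],o=C[3]); save(C,"t2")
f=np.hstack([cv2.imread("pics/w3.png"),cv2.imread("pics/s2.png")]); cv2.imwrite("pics/m.png",cv2.resize(f,(800,300),interpolation=cv2.INTER_AREA))
go([.5503,-.0163,.168],-7.5)
E
```

```text
[ 73.8132  56.846  -73.3531 138.0944 121.242   46.2145  -0.2004] [ 0.459  -0.2605  0.1715]
shift [-54.7 252.4  38.3] turn [ 0.0172 -0.0035  0.018 ]
```

View pics/m.png

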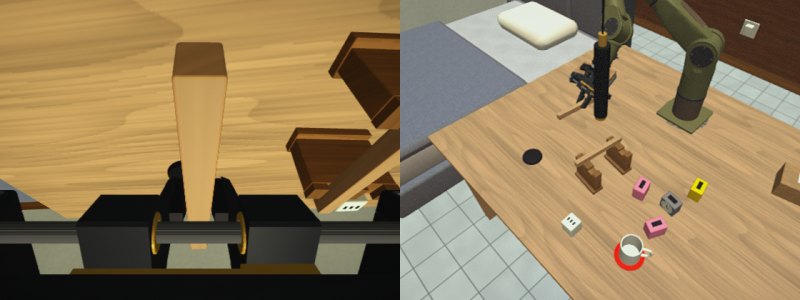

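The slat is gripped (opening about 18 mm) and lifted clear. The scene view shows the riser unobstructed at (240–340, 185–275), so I'll zoom in there for the support corners.

```bash
python3 - <<'E'
from h import *
d=np.load("s2.npz"); C=(d["f"],d["K"],d["R"],d["o"]); f=d["f"]
a=cv2.resize(f[180:280,235:335],None,fx=6,fy=6,interpolation=cv2.INTER_CUBIC)
# predicted notch floor outlines for near/far with current estimate
cv2.imwrite("pics/c2.png",cv2.convertScaleAbs(a[:,:,::-1],alpha=1.6))
yaw=np.radians(-7.5); x=np.array([np.cos(yaw),np.sin(yaw),0]); y=np.array([-np.sin(yaw),np.cos(yaw),0])
n=np.array([.4716,-.0119-.0,0]); 
E
```

```text
(no output)
```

View pics/c2.png

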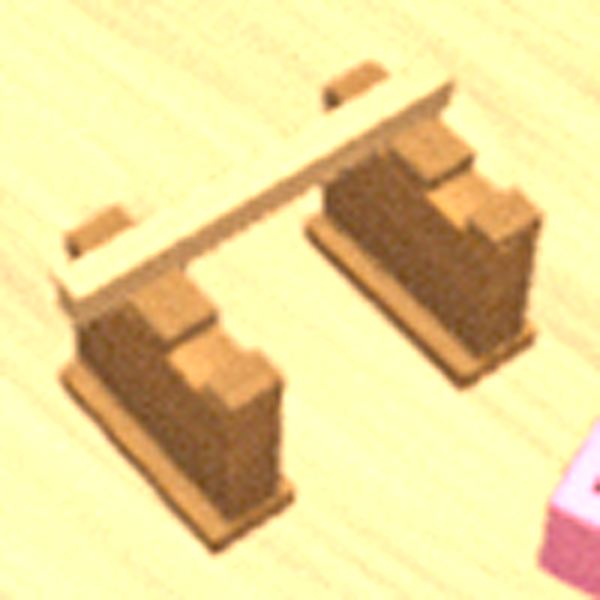

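The crop shows both empty notches clearly, and the tooth-top corners are readable. Far support: (232,405), (283,375), (207,385), (180,340), (215,315). Near support: (497,240), (543,213), (470,218), (433,183), (473,157).

```bash
python3 - <<'E'
from h import *
from scipy.optimize import least_squares
d=np.load("s2.npz"); C=(d["f"],d["K"],d["R"],d["o"])
px=np.array([(232,405),(283,375),(207,385),(250,350),(180,340),(215,315),(497,240),(543,213),(470,218),(515,187),(433,183),(473,157)])/6-.42+np.array([235,180])
W=ray(C,px,.11)[:,:2]
M=[(1,15,62),(1,-15,62),(1,15,41),(1,-15,41),(1,15,15),(1,-15,15),(0,15,62),(0,-15,62),(0,15,41),(0,-15,41),(0,15,15),(0,-15,15)]
M=np.array(M)*[1,.001,.001]
def mod(q):
    c,s=np.cos(q[2]),np.sin(q[2]); L=np.c_[M[:,0]*q[3]+M[:,1],M[:,2]]
    return q[:2]+L@np.array([[c,s],[-s,c]])
r=least_squares(lambda q:(mod(q)-W).ravel(),[.47,-.04,-.13,.15]); q=r.x
print("near",q[:2],"yaw",np.degrees(q[2]),"gap",q[3]); print((mod(q)-W)*1000)
c,s=np.cos(q[2]),np.sin(q[2])
P=lambda x,y:q[:2]+np.array([c*x-s*y,s*x+c*y])
print("target slat",P(q[3]/2,.028),"laid",P(q[3]/2,-.028),"clock",P(q[3]/2,0))
lt=ray(C,np.array([(60,268),(83,300),(455,85),(397,77)])/6-.42+np.array([235,180]),.124); print("laid corners scene",lt)
E
```

```text
near [ 0.4681 -0.0323] yaw -7.973099842539446 gap 0.151662571924114
[[ 2.7194  3.0718]
 [-0.208   2.4904]
 [-0.1756 -2.6788]
 [-3.4136  1.2393]
 [ 5.1984 -2.9955]
 [-3.9819 -0.1368]
 [ 2.2177  1.7677]
 [-0.4002  1.1463]
 [ 0.6134 -1.787 ]
 [-0.2336 -0.3767]
 [ 1.066  -1.5351]
 [-3.4021 -0.2056]]
target slat [ 0.5471 -0.015 ] laid [ 0.5393 -0.0705] clock [ 0.5432 -0.0428]
laid corners scene [[ 0.6463 -0.0957  0.124 ]
 [ 0.6515 -0.0756  0.124 ]
 [ 0.4404 -0.0434  0.124 ]
 [ 0.4557 -0.0664  0.124 ]]
```

```bash
python3 - <<'E'
from h import *
go([.50,-.15,.165],-7.8);go([.5475,-.0157,.165],-7.8)
E
```

```text
shift [-23.8 114.1  19.9] turn [ 0.0202 -0.0035  0.0223]
shift [-50.6 252.6  39.1] turn [ 0.0202 -0.0035  0.0223]
```

Call:
drive_tool --plan '[[[-8,35,6],[0.005,0,0.006],255],[[-16,75,13],[0.01,0,0.012],255],[[-24,114,20],[0.02,-0.003,0.022],255],[[-33,155,25],[0.02,-0.003,0.022],255],[[-42,200,32],[0.02,-0.003,0.022],255],[[-48,235,37],[0.02,-0.003,0.022],255],[[-51,253,39],[0.02,-0.003,0.022],255],[[-51,253,39],[0.02,-0.003,0.022],255],[[-51,253,39],[0.02,-0.003,0.022],255],[[-51,253,39],[0.02,-0.003,0.022],255]]'

```text
t: 7.5
ee_pos: [0.5474, -0.0169, 0.1651]
orientation: [[-0.812, 0.136, 0.567], [0.111, 0.991, -0.079], [-0.573, -0.001, -0.82]]
contact_force: [-0.6, -1.3, -0.1]
grip_width: 0.2
finger_force: 25.0
```

```bash
python3 - <<'E'
from h import *
s=sense(); print(s["joints"],s["ee_pos"])
C=cam("wrist"); save(C,"w4"); np.savez("w4.npz",f=C[0],K=C[1],R=C[2],o=C[3])
C=cam("scene"); save(C,"s4"); np.savez("s4.npz",f=C[0],K=C[1],R=C[2],o=C[3])
a=cv2.resize(cv2.imread("pics/s4.png")[150:290,230:350],None,fx=4,fy=4,interpolation=cv2.INTER_CUBIC)[:560,:480]
b=cv2.imread("pics/w4.png")[0:420,120:440]
m=np.zeros((560,800,3),np.uint8); m[:,:480]=cv2.convertScaleAbs(a,alpha=1.5); m[:420,480:]=b; cv2.imwrite("pics/m2.png",m)
go([.5475,-.0157,.1085],-7.8); go([.5475,-.0157,.12],-7.8)
E
```

```text
[ 31.673   59.8249 -76.6994 138.4333 112.0811  74.5406 -31.5147] [ 0.5474 -0.0169  0.1651]
shift [33.1  1.3 46.6] turn [-0.0014 -0.0003 -0.0005]
shift [26.5  1.2 37.2] turn [-0.0014 -0.0003 -0.0005]
```

View pics/m2.png

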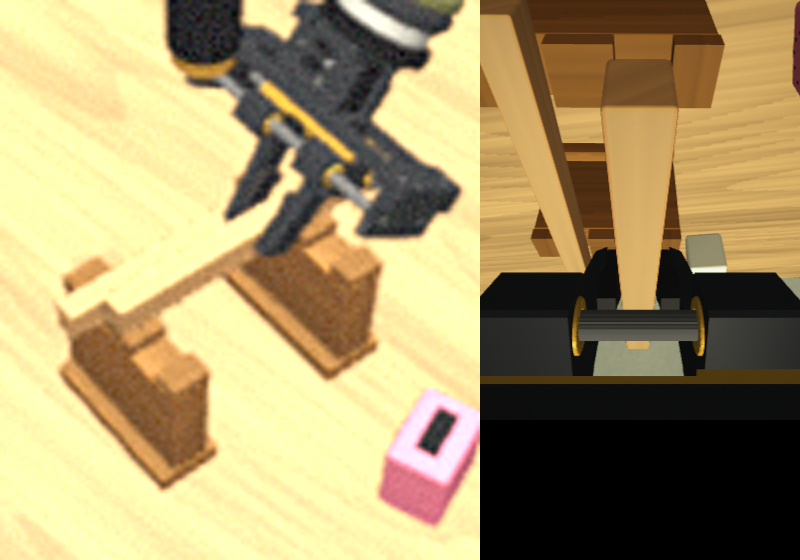

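```bash
python3 - <<'E'
from h import *
d=np.load("w4.npz"); C=(d["f"],d["K"],d["R"],d["o"])
a=np.radians(-7.8);x=np.array([np.cos(a),np.sin(a),0]);y=np.array([-np.sin(a),np.cos(a),0])
t=np.array([.5485,-.0157,0]); z=np.array([0,0,1])
for gx in(-.076-.015,-.076+.015,.076-.015):
    print(proj(C,[t+gx*x+s*.013*y+h*z for h in(.1,.11) for s in(-1,1)])+[360,0])
# held slat's near end predicted
tc=np.array([.5474,-.0169,.1651-.0067])
print("slat",proj(C,[tc+(-.11+.001)*x+s*.009*y+h*z for h in(0,.024) for s in(-1,1)])+[360,0])
# measured notch edges: row38 line
print(ray(C,[[614-360,38],[673-360,38]],.11),ray(C,[[603-360,105],[676-360,107]],.1584+.024),ray(C,[[608-360,60],[676-360,64]],.1584))
E
```

```text
[[611.965   37.6077]
 [670.6731  37.6167]
 [610.6587  47.8939]
 [672.2382  47.9062]]
[[615.9483  99.0555]
 [665.7058  99.0772]
 [615.0132 110.2371]
 [666.818  110.2624]]
[[624.4236 229.7992]
 [655.1381 229.8311]
 [624.0673 239.8638]
 [655.5498 239.898 ]]
slat [[605.0799  56.3816]
 [671.2511  56.3974]
 [597.5964 107.4164]
 [678.5099 107.4548]]
[[ 0.4529 -0.0141  0.11  ]
 [ 0.4562  0.01    0.11  ]] [[ 0.4378 -0.0097  0.1824]
 [ 0.4404  0.0063  0.1824]] [[ 0.4392 -0.0104  0.1584]
 [ 0.4429  0.008   0.1584]]
```

The wrist view agrees with the calibration. The notch centre and the slat centre are both about 1 mm off prediction in the same direction, so the slat is lined up with the notch and I'll lower it.

Call:
drive_tool --plan '[[[10,1,14],[-0.001,0,0],255],[[19,1,27],[-0.001,0,0],255],[[25,1,35],[-0.001,0,0],255],[[28,1,39],[-0.001,0,0],255],[[30,1,42],[-0.001,0,0],255],[[31,1,44],[-0.001,0,0],255],[[32,1,45],[-0.001,0,0],255],[[33,1,46],[-0.001,0,0],255],[[33,1,46.6],[-0.001,0,0],255],[[33,1,46.6],[-0.001,0,0],255]]'

```text
t: 8.6
ee_pos: [0.5484, -0.0142, 0.1094]
orientation: [[-0.811, 0.134, 0.569], [0.111, 0.991, -0.076], [-0.575, 0.001, -0.818]]
contact_force: [-0.5, 0.5, 0.2]
grip_width: 0.2
finger_force: 25.0
```

```bash
python3 - <<'E'
from h import *
s=sense(); print(s["ee_pos"],s["contact_force"],s["wrist_torque"])
go([.5475,-.0157,.106],-7.8)
E
```

```text
[ 0.5484 -0.0142  0.1094] [-0.493   0.4607  0.2351] [ 0.073   0.5717 -0.0146]
shift [ 2.5 -1.6  2.4] turn [0.0015 0.0013 0.0005]
```

Call:
drive_tool --plan '[[[0.6,0,0.8],[0,0,0],255],[[1.1,0,1.6],[0,0,0],255],[[1.4,0,2],[0,0,0],255],[[1.4,0,2],[0,0,0],255]]'

```text
t: 9.0
ee_pos: [0.5483, -0.0142, 0.1068]
orientation: [[-0.811, 0.134, 0.569], [0.111, 0.991, -0.076], [-0.574, 0.001, -0.819]]
contact_force: [0.7, -0.0, -0.4]
grip_width: 0.2
finger_force: 25.0
```

Call:
drive_tool --plan '[[[0.3,0,0.4],[0,0,0],255],[[0.6,0,0.8],[0,0,0],255],[[0.6,0,0.8],[0,0,0],255]]'

```text
t: 9.3
ee_pos: [0.5484, -0.0142, 0.1067]
orientation: [[-0.81, 0.134, 0.571], [0.11, 0.991, -0.076], [-0.576, 0.001, -0.818]]
contact_force: [-2.8, -1.3, 7.8]
grip_width: 0.202
finger_force: 25.0
```

Contact is 7.8 N upward, so the slat is seated. I'll open partially to clear the laid slat, then back out.

Call:
drive_tool --plan '[[[0,0,0],[0,0,0],160],[[0,0,0],[0,0,0],160],[[0,0,0],[0,0,0],160],[[0,0,0],[0,0,0],160],[[0,0,-5],[0,0,0],160],[[0,0,-20],[0,0,0],160],[[0,0,-40],[0,0,0],160],[[0,0,-60],[0,0,0],160],[[0,0,-80],[0,0,0],160],[[0,0,-80],[0,0,0],160]]'

```text
t: 10.3
ee_pos: [0.5025, -0.0075, 0.1732]
orientation: [[-0.81, 0.132, 0.572], [0.108, 0.991, -0.075], [-0.577, 0.001, -0.817]]
contact_force: [0.2, 0.4, 0.1]
grip_width: 0.373
finger_force: 0.0
```

```bash
python3 - <<'E'
from h import *
s=sense(); print(s["joints"],s["ee_pos"],s["contact_force"],s["grip_width"])
C=cam("wrist"); save(C,"w5"); np.savez("w5.npz",f=C[0],K=C[1],R=C[2],o=C[3])
C=cam("scene"); save(C,"s5"); np.savez("s5.npz",f=C[0],K=C[1],R=C[2],o=C[3])
a=cv2.resize(cv2.imread("pics/s5.png")[150:290,230:350],None,fx=4,fy=4,interpolation=cv2.INTER_CUBIC)
b=cv2.imread("pics/w5.png")[0:420,120:440]
m=np.zeros((560,800,3),np.uint8); m[:,:480]=cv2.convertScaleAbs(a,alpha=1.5); m[:420,480:]=b; cv2.imwrite("pics/m3.png",m)
E
```

```text
[ 28.4571  58.0742 -78.7524 145.9481 110.2927  78.517  -40.7113] [ 0.5025 -0.0075  0.1732] [0.1748 0.3957 0.0566] 0.37319090213072076
```

View pics/m3.png

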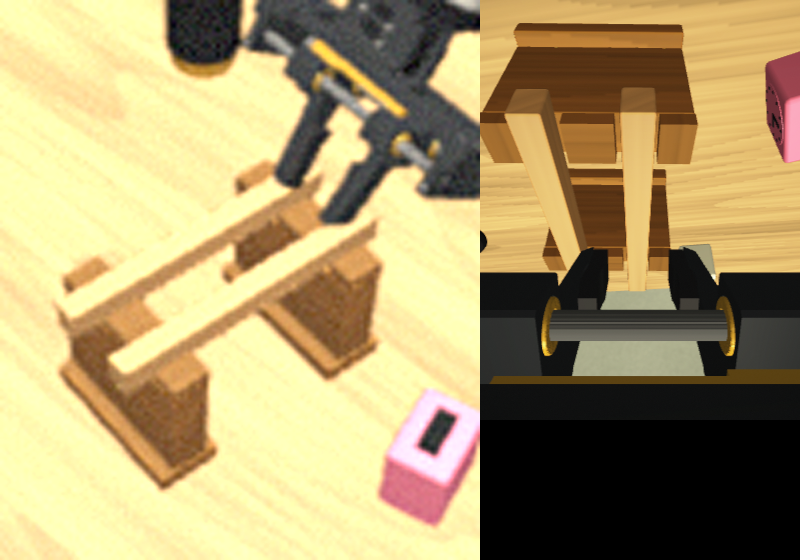

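Both slats lie flat in their notches, and the new slat bears on both supports with near and far overhang. Next is the clock.

```bash
python3 - <<'E'
from h import *
d=np.load("w5.npz"); C=(d["f"],d["K"],d["R"],d["o"])
e=ray(C,[[507-360,112],[549-360,112],[622-360,112],[656-360,112]],.124); print(e, "mid y at near end",(e[:2].mean(0)+e[2:].mean(0))/2)
d=np.load("s5.npz"); C=(d["f"],d["K"],d["R"],d["o"])
k=np.array([(110,358),(125,382),(378,222)])/4-.4+np.array([230,150]); print("scene slat ends",ray(C,k,.124))
print("slat pred scene",4*(proj(C,[[.5485+.109,-.0157-.015+s*.009,.124] for s in(-1,1)])-[230,150]))
go([.515,.12,.2],-8); go([.50,.245,.16],-9.4)
E
```

```text
[[ 0.4318 -0.0617  0.124 ]
 [ 0.4345 -0.0417  0.124 ]
 [ 0.4391 -0.0069  0.124 ]
 [ 0.4413  0.0093  0.124 ]] mid y at near end [ 0.4367 -0.0253  0.124 ]
scene slat ends [[ 0.6572 -0.0372  0.124 ]
 [ 0.6638 -0.0169  0.124 ]
 [ 0.4463  0.0116  0.124 ]]
slat pred scene [[105.4003 354.4815]
 [125.1365 370.3892]]
shift [-12.  128.6 -26.3] turn [0.0033 0.002  0.0037]
shift [ 37.  250.4 -11.8] turn [0.0174 0.002  0.0237]
```

Call:
drive_tool --plan '[[[-5,40,-10],[0.003,0.002,0.004],120],[[-10,85,-20],[0.003,0.002,0.004],60],[[-12,129,-26],[0.003,0.002,0.004],0],[[5,170,-22],[0.01,0.002,0.012],0],[[20,210,-17],[0.017,0.002,0.024],0],[[37,250,-12],[0.017,0.002,0.024],0],[[37,250,-12],[0.017,0.002,0.024],0],[[37,250,-12],[0.017,0.002,0.024],0],[[37,250,-12],[0.017,0.002,0.024],0]]' --squeeze 30

```text
t: 11.3
ee_pos: [0.4997, 0.243, 0.1594]
orientation: [[-0.809, 0.165, 0.564], [0.134, 0.986, -0.095], [-0.572, -0.001, -0.82]]
contact_force: [0.1, -0.2, -0.9]
grip_width: 1.0
finger_force: 0.0
```

```bash
python3 - <<'E'
from h import *
s=sense(); print(s["joints"],s["ee_pos"],s["contact_force"],s["grip_width"])
C=cam("wrist"); save(C,"w6"); np.savez("w6.npz",f=C[0],K=C[1],R=C[2],o=C[3])
def box(c,yaw,zs):
    a=np.radians(yaw);x=np.array([np.cos(a),np.sin(a),0]);y=np.array([-np.sin(a),np.cos(a),0])
    return [np.array([*c,0])+i*.023*x+j*.033*y+[0,0,z] for z in zs for i,j in((-1,-1),(-1,1),(1,1),(1,-1))]
p=proj(C,box((.4922,.2457),-9.4,(0,.06))); print(p)
m=C[0].copy(); cv2.polylines(m,[p[4:].astype(np.int32)],True,(0,255,0),1); cv2.imwrite("pics/w6o.png",m[:,:,::-1])
go([.5,.2445,.026],-9.4)
E
```

```text
[ -7.5716  61.187  -74.2229 129.5042  97.5499  88.4435 -54.7677] [0.4997 0.243  0.1594] [ 0.0725 -0.1505 -0.858 ] 1.0004952238227691
[[238.6405  65.8065]
 [321.685   65.76  ]
 [315.9196 115.7259]
 [243.9377 115.7415]
 [231.247  109.8404]
 [329.6318 109.8151]
 [321.7407 160.8037]
 [238.5102 160.7958]]
shift [ 76.8   1.9 109.5] turn [-0.0019 -0.001  -0.0011]
```

View pics/w6o.png

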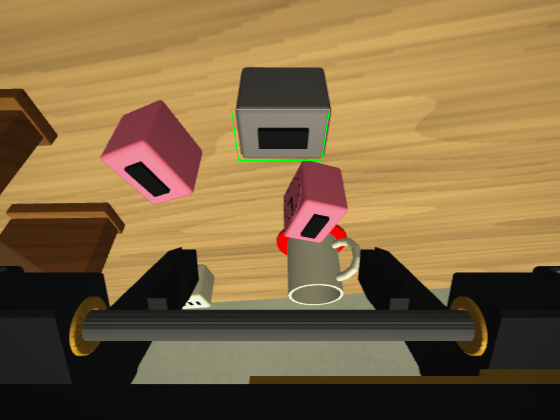

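The green prediction sits about 3 px left of the clock, whose top spans cols 237–330 and rows 108–157. The pink decoy's corner at (201,152) is close to the left finger's path, so I'll check that clearance.

```bash
python3 - <<'E'
from h import *
d=np.load("w6.npz"); C=(d["f"],d["K"],d["R"],d["o"])
hsv=cv2.cvtColor(C[0],cv2.COLOR_RGB2HSV); g=((hsv[...,1]<45)&(hsv[...,2]>90)).astype(np.uint8)
mm=np.zeros_like(g); mm[100:170,225:340]=g[100:170,225:340]
mm=cv2.morphologyEx(mm,cv2.MORPH_CLOSE,np.ones((25,25)))
p=np.argwhere(mm)[:,::-1]; W=ray(C,p,.06)[:,:2]*1000; r=cv2.minAreaRect(W.astype(np.float32)); print(r)
c=np.array(r[0])/1000; a=np.radians(-9.4); R=np.array([[np.cos(a),np.sin(a)],[-np.sin(a),np.cos(a)]])
print("pink rel clock",(ray(C,[(201,152),(165,143),(160,101),(103,153),(157,203)],.06)[:,:2]-c)@R.T*1000)
print("pink2",(ray(C,[(301,163),(345,175),(344,210),(290,237)],.06)[:,:2]-c)@R.T*1000)
t=R.T@[0,0]+c
go([*t,.08],-9.4);go([*t,.026],-9.4)
E
```

```text
((489.85247802734375, 247.97555541992188), (62.976898193359375, 43.39912414550781), 80.58252716064453)
pink rel clock [[  16.5891  -62.7598]
 [   7.8315  -87.835 ]
 [ -26.9045  -80.638 ]
 [  17.5999 -138.7088]
 [  78.7662 -116.6974]]
pink2 [[ 28.0509  14.8402]
 [ 41.6307  52.3864]
 [ 89.3201  59.853 ]
 [137.3634   9.4125]]
shift [54.5  3.6 59.2] turn [-0.0019 -0.001  -0.0011]
shift [ 85.5   3.6 103.4] turn [-0.0019 -0.001  -0.0011]
```

```bash
python3 - <<'E'
from h import *
t=[.4905,.247]
go([*t,.08],-9.4);go([*t,.026],-9.4)
E
```

```text
shift [53.9  2.7 59.6] turn [-0.0019 -0.001  -0.0011]
shift [ 84.8   2.8 103.9] turn [-0.0019 -0.001  -0.0011]
```

Call:
drive_tool --plan '[[[27,3,30],[0,0,0],28],[[54,3,60],[0,0,0],28],[[54,3,60],[0,0,0],28],[[54,3,60],[0,0,0],28],[[62,3,72],[0,0,0],28],[[70,3,83],[0,0,0],28],[[78,3,94],[0,0,0],28],[[83,3,101],[0,0,0],28],[[85,3,104],[0,0,0],28],[[85,3,104],[0,0,0],28],[[85,3,104],[0,0,0],28]]' --squeeze 30

```text
t: 12.45
ee_pos: [0.49, 0.2496, 0.0263]
orientation: [[-0.809, 0.163, 0.565], [0.135, 0.987, -0.093], [-0.573, 0.001, -0.82]]
contact_force: [0.9, 0.6, 0.6]
grip_width: 0.89
finger_force: 0.0
```

Call:
drive_tool --plan '[[[0,-1.5,0],[0,0,0],70],[[0,-1.5,0],[0,0,0],110],[[0,-1.5,0],[0,0,0],255],[[0,-1.5,0],[0,0,0],255],[[0,-1.5,0],[0,0,0],255],[[0,-1.5,0],[0,0,0],255],[[0,-1.5,0],[0,0,0],255]]' --squeeze 30

```text
t: 13.15
ee_pos: [0.4899, 0.2479, 0.0265]
orientation: [[-0.808, 0.163, 0.566], [0.134, 0.987, -0.093], [-0.573, 0.001, -0.819]]
contact_force: [-2.9, -0.7, 5.6]
grip_width: 0.747
finger_force: 30.0
```

```bash
python3 - <<'E'
from h import *
s=sense(); print(s["ee_pos"],s["joints"])
go([.495,.247,.20],-9.4);go([.50,.12,.22],-8);go([.525,-.04,.19],-7.8);
E
```

```text
[0.4899 0.2479 0.0265] [-12.6489  76.5368 -64.6818 131.1658 112.1955  93.6926 -65.2276]
shift [-103.7    0.1 -139.1] turn [ 0.0006 -0.0004 -0.0005]
shift [-136.3 -124.4 -140.9] turn [-0.0134 -0.0004 -0.0205]
shift [-160.8 -278.1  -87.3] turn [-0.0154 -0.0004 -0.0234]
```

Call:
drive_tool --plan '[[[-6,0,-8],[0,0,0],255],[[-28,0,-37],[0,0,0],255],[[-56,0,-75],[0,0,0],255],[[-84,0,-112],[0,0,0],255],[[-104,0,-139],[0,0,0],255],[[-115,-40,-139],[-0.005,0,-0.007],255],[[-125,-82,-140],[-0.01,0,-0.014],255],[[-136,-124,-141],[-0.013,0,-0.02],255],[[-144,-170,-125],[-0.015,0,-0.023],255],[[-152,-220,-108],[-0.015,0,-0.023],255],[[-161,-265,-90],[-0.015,0,-0.023],255],[[-161,-278,-87],[-0.015,0,-0.023],255]]'

```text
t: 14.35
ee_pos: [0.5238, -0.0466, 0.1876]
orientation: [[-0.813, 0.145, 0.563], [0.117, 0.989, -0.086], [-0.57, -0.004, -0.822]]
contact_force: [-0.3, 0.2, -2.4]
grip_width: 0.743
finger_force: 30.0
```

```bash
python3 - <<'E'
from h import *
s=sense(); print(s["ee_pos"],s["joints"],s["grip_width"])
go([.544,-.042,.185],-7.8)
E
```

```text
[ 0.5238 -0.0466  0.1876] [ 36.7368  55.7131 -78.3677 141.0089 110.1012  71.0762 -30.4183] 0.7426930451789836
shift [-14.4   7.4  13.1] turn [-0.0085 -0.0046 -0.0053]
```

Call:
drive_tool --plan '[[[-7,4,6],[-0.005,-0.003,-0.003],255],[[-14,7,13],[-0.008,-0.005,-0.005],255],[[-14,7,13],[-0.008,-0.005,-0.005],255],[[-14,7,13],[-0.008,-0.005,-0.005],255],[[-14,7,13],[-0.008,-0.005,-0.005],255]]'

```text
t: 14.85
ee_pos: [0.545, -0.0341, 0.1871]
orientation: [[-0.81, 0.125, 0.573], [0.105, 0.992, -0.069], [-0.577, 0.004, -0.817]]
contact_force: [1.0, -0.6, -1.4]
grip_width: 0.744
finger_force: 30.0
```

```bash
python3 - <<'E'
from h import *
s=sense(); print(s["ee_pos"],s["joints"],s["contact_force"])
C=cam("wrist"); save(C,"w7"); np.savez("w7.npz",f=C[0],K=C[1],R=C[2],o=C[3])
D=cam("scene"); save(D,"s7"); np.savez("s7.npz",f=D[0],K=D[1],R=D[2],o=D[3])
a=cv2.resize(cv2.imread("pics/s7.png")[150:290,230:350],None,fx=4,fy=4,interpolation=cv2.INTER_CUBIC)
b=cv2.imread("pics/w7.png")[0:420,120:440]
m=np.zeros((560,800,3),np.uint8); m[:,:480]=cv2.convertScaleAbs(a,alpha=1.5); m[:420,480:]=b; cv2.imwrite("pics/m4.png",m)
go([.544,-.042,.151],-7.8)
E
```

```text
[ 0.545  -0.0341  0.1871] [ 35.8684  56.6116 -77.8692 138.1847 110.8641  70.2738 -27.9509] [ 0.99   -0.5547 -1.444 ]
shift [20.7 -7.5 29.4] turn [0.0084 0.0041 0.0061]
```

View pics/m4.png

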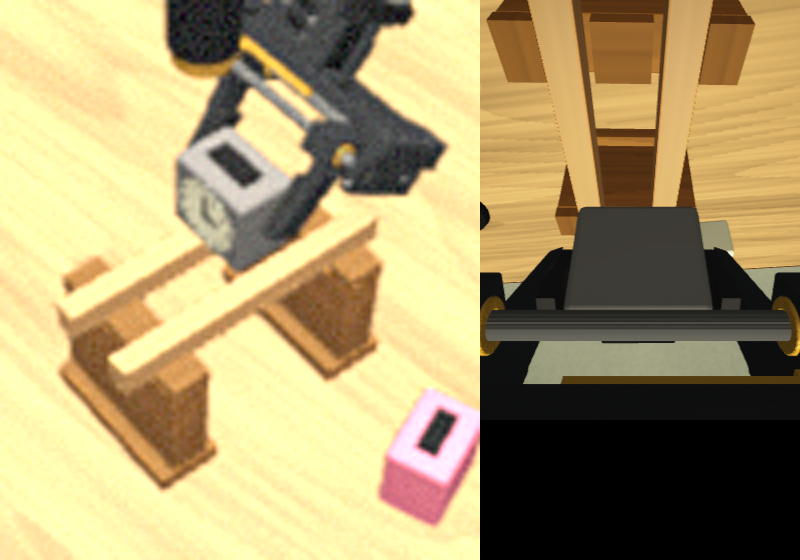

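The clock is held upright with its face to the far side. Its near bottom edge is at cols 578–697, row 208 of the composite (full-image 218–337). The slats run below it, and the clock sits a bit too far to +y. I'll quantify that.

```bash
python3 - <<'E'
from h import *
d=np.load("w7.npz"); C=(d["f"],d["K"],d["R"],d["o"]); g=cv2.cvtColor(C[0],cv2.COLOR_RGB2GRAY).astype(int)
for r in(60,100,140,180):
    e=np.diff(g[r,130:370]); i=np.where(abs(e)>22)[0]; print(r,[(int(k+130),int(e[k])) for k in i])
print("clock near bottom",ray(C,[(218,208),(337,208)],.187-.0265))
a=np.radians(-7.8);x=np.array([np.cos(a),np.sin(a),0]);y=np.array([-np.sin(a),np.cos(a),0]);m=np.array([.5447,-.0434,.124])
for u in(-.09,-.06,-.03): print(proj(C,[m+u*x+v*y for v in(-.037,-.019,.019,.037)]))
E
```

```text
60 [(139, -36), (140, -32), (181, 42), (182, 30), (219, -52), (220, -31), (227, 25), (299, -35), (300, -24), (303, 66), (304, 33), (341, -60), (342, -37), (343, 23)]
100 [(224, -41), (225, -56), (231, 58), (232, 44), (296, -58), (297, -75), (300, 68), (301, 29)]
140 [(199, -24), (201, 26), (230, -54), (231, -43), (236, 37), (294, -27), (296, 35), (297, 55), (298, 26)]
180 [(202, -63), (203, -50), (209, 39), (210, 65), (211, 25), (235, -42), (236, -54), (293, 60), (294, 45), (319, -63), (320, -74), (330, 37), (331, 62)]
clock near bottom [[ 0.5239 -0.0651  0.1605]
 [ 0.5325  0.0006  0.1605]]
[[174.259   40.6938]
 [215.4578  41.0901]
 [302.0442  41.9229]
 [342.8757  42.3157]]
[[189.659  102.0918]
 [224.4825 102.3521]
 [297.7209 102.8995]
 [332.2816 103.1578]]
[[200.9377 147.059 ]
 [231.0947 147.2369]
 [294.5507 147.6114]
 [324.5104 147.7883]]
```

```bash
python3 - <<'E'
from h import *
d=np.load("w7.npz"); C=(d["f"],d["K"],d["R"],d["o"]); g=cv2.cvtColor(C[0],cv2.COLOR_RGB2GRAY).astype(int)
for r,a,b in((60,219.8,303.8),(100,225,301),(140,231,297.5),(180,236,294)):
    e=ray(C,[(a,r),(b,r)],.124); print(r,e.mean(0),np.linalg.norm(e[1]-e[0]))
print(g[198:216,[245,280,310]].T)
d=np.load("s7.npz"); S=(d["f"],d["K"],d["R"],d["o"])
k=np.array([(177,155),(225,128),(290,180),(237,205)])/4-.4+np.array([230,150]); w=ray(S,k,.2205); print(w,w.mean(0))
E
```

```text
60 [ 0.4636 -0.0312  0.124 ] 0.03868555682537018
100 [ 0.4839 -0.034   0.124 ] 0.039141230053026006
140 [ 0.5096 -0.0376  0.124 ] 0.038843071845979175
180 [ 0.5431 -0.0426  0.124 ] 0.03912650032728497
[[ 63  63  60  60  63  64  65  64  69  47  52  58  58  58  58  58  58  59]
 [ 63  61  60  60  61  63  62  60  60  47  52  59  59  59  59  60  59  59]
 [193 193 193 193 193 193 193 193 158  53  52  59  59  59  59  59  59  59]]
[[ 0.5647 -0.0681  0.2205]
 [ 0.5258 -0.0628  0.2205]
 [ 0.5306 -0.0028  0.2205]
 [ 0.5693 -0.0122  0.2205]] [ 0.5476 -0.0365  0.2205]
```

```bash
python3 - <<'E'
from h import *
go([.5385,-.041,.180],-8);go([.5385,-.041,.154],-8)
E
```

```text
shift [ 8.6 -7.1  2.5] turn [0.0105 0.004  0.0089]
shift [23.6 -7.2 23.7] turn [0.0105 0.004  0.0089]
```

Call:
drive_tool --plan '[[[4,-4,1],[0.005,0.002,0.004],255],[[9,-7,3],[0.01,0.004,0.009],255],[[13,-7,9],[0.01,0.004,0.009],255],[[17,-7,14],[0.01,0.004,0.009],255],[[20,-7,19],[0.01,0.004,0.009],255],[[23,-7,23],[0.01,0.004,0.009],255],[[23.5,-7,23.5],[0.01,0.004,0.009],255],[[23.5,-7,23.5],[0.01,0.004,0.009],255],[[23.5,-7,23.5],[0.01,0.004,0.009],255]]'

```text
t: 15.85
ee_pos: [0.5387, -0.0416, 0.1542]
orientation: [[-0.811, 0.141, 0.568], [0.116, 0.99, -0.08], [-0.574, 0.001, -0.819]]
contact_force: [-0.1, -0.4, -1.8]
grip_width: 0.745
finger_force: 30.0
```

```bash
python3 - <<'E'
from h import *
s=sense(); print(s["ee_pos"],s["contact_force"])
go([.5385,-.041,.1505],-8)
C=cam("wrist"); np.savez("w8.npz",f=C[0],K=C[1],R=C[2],o=C[3]); g=cv2.cvtColor(C[0],cv2.COLOR_RGB2GRAY).astype(int)
for r in(60,100,140,170):
    e=np.diff(g[r,130:370]); i=np.where(abs(e)>22)[0]; print(r,[(int(k+130),int(e[k])) for k in i])
for r in (215,225): 
    e=np.diff(g[r,190:370]); i=np.where(abs(e)>30)[0]; print(r,[(int(k+190),int(e[k])) for k in i])
E
```

```text
[ 0.5387 -0.0416  0.1542] [-0.0976 -0.4193 -1.8102]
shift [2.4 0.5 2.9] turn [-0.0003  0.0003 -0.0017]
60 [(130, -61), (131, -31), (172, 80), (173, 38), (221, -31), (222, -51), (231, 34), (240, -25), (241, -29), (311, 39), (322, -27), (331, 51), (332, 32)]
100 [(137, -36), (183, 35), (184, 23), (227, -38), (228, -49), (236, 36), (317, -33), (318, -29), (325, 38), (326, 53)]
140 [(233, -44), (234, -51), (241, 68), (242, 26), (312, -43), (313, -60), (320, 64), (321, 33)]
170 [(237, -31), (238, -57), (239, -23), (245, 29), (309, -36), (310, -36), (316, 67), (317, 30)]
215 [(207, -37), (208, -74), (209, -35), (215, 86), (217, -64), (218, -32), (337, 73), (339, -49), (340, -55), (345, 101), (346, 38)]
225 [(206, -62), (207, -46), (347, 66)]
```

The clock is centred on the slat midline (277.8 against 277.6 px). Now I'll lower it gently.

Call:
drive_tool --plan '[[[0.6,0,0.8],[0,0,0],255],[[1.1,0,1.6],[0,0,0],255],[[1.7,0,2.4],[0,0,0],255],[[2,0,2.8],[0,0,0],255],[[2,0,2.8],[0,0,0],255]]'

```text
t: 16.4
ee_pos: [0.5385, -0.0416, 0.1506]
orientation: [[-0.811, 0.141, 0.568], [0.116, 0.99, -0.08], [-0.574, 0.001, -0.819]]
contact_force: [-0.2, 0.5, -1.0]
grip_width: 0.746
finger_force: 30.0
```

Call:
drive_tool --plan '[[[0.3,0,0.4],[0,0,0],255],[[0.6,0,0.8],[0,0,0],255],[[0.6,0,0.8],[0,0,0],255]]'

```text
t: 16.7
ee_pos: [0.5387, -0.0416, 0.1506]
orientation: [[-0.81, 0.14, 0.57], [0.115, 0.99, -0.08], [-0.575, 0.0, -0.818]]
contact_force: [-4.0, -1.4, 7.5]
grip_width: 0.752
finger_force: 30.0
```

```bash
python3 - <<'E'
from h import *
s=sense(); print(s["ee_pos"],s["contact_force"])
C=cam("wrist"); save(C,"w9"); g=cv2.cvtColor(C[0],cv2.COLOR_RGB2GRAY).astype(int)
print(g[200:240,[250,280,305]].T)
a=np.radians(-8);x=np.array([np.cos(a),np.sin(a),0]);m=np.array([.5440,-.0428,.124]); print(proj(C,[m-.023*x,m-.018*x]))
D=cam("scene"); np.savez("s9.npz",f=D[0],K=D[1],R=D[2],o=D[3])
hs=cv2.cvtColor(D[0],cv2.COLOR_RGB2HSV); y=np.array([-np.sin(a),np.cos(a),0])
print("scene pred top corners",proj(D,[m+[0,0,.06]+i*.023*x+j*.033*y for i,j in((1,-1),(-1,-1),(-1,1),(1,1))]))
gg=(hs[...,1]<40)&(hs[...,2]>110); n,l,st,c=cv2.connectedComponentsWithStats(gg[190:240,265:310].astype(np.uint8)); 
i=1+np.argmax(st[1:,4]); p=np.argwhere(l==i)[:,::-1]+[265,190]
print(st[i],p[p[:,0].argmin()],p[p[:,1].argmin()],p[p[:,0].argmax()],p[p[:,1].argmax()])
E
```

```text
[ 0.5387 -0.0416  0.1506] [-4.0396 -1.3733  7.4929]
[[59 58 58 55 54 53 51 49 54 60 61 62 61 61 61 61 61 62 62 62 62 61 61 61
  61 62 62 61 62 62 62 61 62 62 62 61 61 61 61 61]
 [59 59 58 54 54 53 50 48 54 61 62 61 62 61 61 62 61 61 62 62 61 61 61 62
  62 61 61 62 61 62 61 62 62 62 62 62 62 62 62 61]
 [59 57 57 54 53 52 51 49 55 60 61 61 61 62 61 61 62 61 61 61 62 62 62 62
  62 62 62 62 62 61 62 61 61 61 61 63 63 62 63 62]]
[[277.2953 207.3426]
 [277.3176 212.7683]]
scene pred top corners [[271.5049 195.4826]
 [285.2029 187.7503]
 [301.2896 202.4454]
 [287.447  210.7095]]
[  9   0  27  20 230] [274 196] [283 190] [300 202] [288 209]
```

Position is right (bottom edge at row 207.5 against 207.3 predicted), and 7.5 N of contact confirms it is seated. I'll release and back off.

Call:
drive_tool --plan '[[[0,0,0],[0,0,0],20],[[0,0,0],[0,0,0],0],[[0,0,0],[0,0,0],0],[[0,0,0],[0,0,0],0],[[0,0,-5],[0,0,0],0],[[0,0,-20],[0,0,0],0],[[0,0,-40],[0,0,0],0],[[0,0,-60],[0,0,0],0],[[-10,0,-75],[0,0,0],0],[[-20,0,-85],[0,0,0],0],[[-20,0,-85],[0,0,0],0]]'

```text
t: 17.9
ee_pos: [0.5073, -0.0371, 0.2329]
orientation: [[-0.809, 0.141, 0.571], [0.116, 0.99, -0.081], [-0.577, 0.0, -0.817]]
contact_force: [-0.7, -0.3, -0.0]
grip_width: 0.998
finger_force: 0.0
```

```bash
python3 - <<'E'
from h import *
s=sense(); print(s["ee_pos"],s["joints"],s["contact_force"],s["grip_width"])
C=cam("wrist"); save(C,"w10"); D=cam("scene"); f=D[0]; save(D,"s10")
a=np.radians(-8);x=np.array([np.cos(a),np.sin(a),0]);y=np.array([-np.sin(a),np.cos(a),0]);m=np.array([.5440,-.0428,.124])
hs=cv2.cvtColor(f,cv2.COLOR_RGB2HSV)
gg=(hs[...,1]<45)&(hs[...,2]>100); n,l,st,c=cv2.connectedComponentsWithStats(gg[180:240,262:310].astype(np.uint8)); i=1+np.argmax(st[1:,4]); p=np.argwhere(l==i)[:,::-1]+[262,180]
print(st[i],p[p[:,0].argmin()],p[p[:,1].argmin()],p[p[:,0].argmax()],p[p[:,1].argmax()])
cor=[m+i*.023*x+j*.033*y+[0,0,h] for h in(0,.06) for i,j in((1,-1),(-1,-1),(-1,1),(1,1))]
print(proj(D,cor)); print("wrist",proj(C,cor))
h2=cv2.cvtColor(C[0],cv2.COLOR_RGB2HSV); k=((h2[...,1]<60)&(h2[...,2]>40)&(h2[...,2]<150)).astype(np.uint8); k[245:]=0
n,l,st,c=cv2.connectedComponentsWithStats(k); print(st[1:][st[1:,4]>300])
i=1+np.argmax(st[1:,4]); p=np.argwhere(l==i)[:,::-1].astype(np.float32); print(cv2.approxPolyDP(cv2.convexHull(p),6,True)[:,0])
E
```

```text
[ 0.5073 -0.0371  0.2329] [ 38.0855  47.8099 -80.7275 141.35   104.5732  65.6892 -30.0316] [-0.7328 -0.3088 -0.0463] 0.9982859457586827
[ 12   9  27  21 256] [274 196] [286 189] [300 202] [288 209]
[[271.4547 210.4284]
 [284.5915 202.7554]
 [299.9788 217.2914]
 [286.7086 225.4686]
 [271.5049 195.4826]
 [285.2029 187.7503]
 [301.2896 202.4454]
 [287.447  210.7095]]
wrist [[242.1739 189.0764]
 [236.6294 151.3062]
 [318.2454 151.1621]
 [313.0403 188.9664]
 [236.7444 244.7939]
 [229.234  210.2132]
 [325.4966 210.0753]
 [318.3982 244.6929]]
[[ 232  151   93   89 6911]]
[[316. 239.]
 [238. 237.]
 [232. 198.]
 [240. 151.]
 [317. 153.]
 [324. 207.]]
```

The clock stands upright and square within 1–2 px of the target, and the gripper is clear.

```bash
python3 -c "
from bench import finish_job; print(finish_job())"
```

```text
the job is handed in; nothing more can be done
None
```

The pine slat lies in the empty notches across both supports and the clock stands upright and square across both slats, midway between the supports; the job was handed in at about 18 s, and no verdict came back.

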